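# Set and compress a chain tensioner on the bench

### The job

Take the setting rod (the one with the tall slim head) out of the rack and push it all the way down into the narrow release tube of the tensioner fixture, until its head sits on the tube's rim. Then push the sprung tensioner arm back until it is fully past the click of its pawl, and keep it compressed there: the program finishes while the gripper's fingers are still holding the arm back against its spring, with the rod still fully home. Leave the plug with the wide flat head and the other things on the bench alone.

Things in the scene. Friction and masses are not known exactly. Their poses are not given: they have to be found in the camera images.
- setting_rod: Loose metal rod, about 50 g, upright in one of the rack's two holes: steel shaft 8 mm in diameter, 44 mm long, its lowest 4 mm stepped down to 5 mm across; on top a cylindrical aluminium head 14 mm in diameter and 34 mm tall, to be gripped. 78 mm long in all. Origin at the tip of the foot, z along the rod to the head.
- rod_shoulder (a point): Point on the rod's axis at the underside of its head, 44 mm above the foot; this shoulder comes to sit on the tube's rim.
- rod_head (a point): Centre of the rod's head, 61 mm above the foot; the place to grip it.
- plug: Loose plug in the rack's other hole, to be left alone: same shaft, but a wide flat head 26 mm in diameter and 12 mm thick, 56 mm long in all. Origin at the tip of its foot.
- rack: Fixed white plastic block 50 x 120 mm and 35 mm high. Two upright holes, 10 mm in diameter and 30 mm deep, lie at +35 and -35 mm along its y axis; either may hold the rod. Origin at the centre of its underside, z up.
- fixture: Fixed tensioner fixture: aluminium base plate 200 mm (its x) by 230 mm (its y, -145 to +85 mm), 12 mm thick. Origin on the bench under the plate, z up, yaw varies. On it: release tube at x -75, y -85 mm; arm pivot at x 0, y -70 mm; pawl slider in its guide at x 0, y -116 to -172 mm, up to 36 mm high. The arm's pad swings along the fixture's +x as it is compressed.
- tube_mouth (a point): Centre of the rim of the release tube, 67 mm above the bench: an upright steel tube, bore 11.6 mm, outside 23.6 mm, no taper. In it stands a stiff valve that takes about 4 N of push and stays where it is pushed: a rod merely dropped in stops with its head about 12 mm above the rim; pushed fully home, the head rests on the rim.
- pivot (a point): Point on the vertical hinge axis of the tensioner arm, at the top of the base plate, 12 mm above the bench.
- pad_face (a point): Centre of the face to push, 50 mm above the bench, on the arm's upright flat pad: 46 mm wide, 10 mm thick, from 20 to 66 mm above the bench, its middle 120 mm from the hinge axis. The point's x axis is level, normal to the face and into the pad: push along it; y points outward along the arm. Behind the face (its -x side) there is only the base plate below, 12 mm above the bench.
- tensioner (a joint): Angle of the tensioner arm, a level blue bar with a black idler roller on its far side. 0 = released, the arm pointing 0.375 rad from the fixture's +y towards its -x; grows as the pad is pushed along the fixture's +x (clockwise from above), hard stop at 0.75. A spring drives it back with 5 N at the pad at 0, 11 N at 0.7; it never latches. It is fully past the click beyond 0.55.
- pawl (a joint): Travel of the sprung pawl slider, m: 0 at rest, about 0.004 on the crest of the tooth on the arm's tail, 0 again once dropped behind it. The tooth meets it at an arm angle of about 0.20, the click comes at about 0.38 (up to 3 N more at the pad), and it has wholly dropped at about 0.55. It is moved by the arm.
- perch: Loose blue spring perch: a round flange 76 mm across and 10 mm thick with a hub 50 mm across on it, 20 mm high in all, lying on the bench. Origin at the centre of its underside. Leave alone.
- jar: Loose grey jar with a black cap, 60 mm across, 85 mm high, standing. Leave alone.
- screwdriver: Loose screwdriver with a red handle, 190 mm long, lying on the bench. Leave alone.

How it is judged:
By the outcome, as a careful person would: the job done as asked, in the order asked, and still so for the second after the job is handed in, while the arm keeps its last pose, push and grip.
It also fails if it takes over 61 s, if anything falls off the work surface, if the arm or the gripper's body presses on something with over 40 N, if the wrist force passes 120 N, or if a joint passes its speed limit or range.

### The arm

A 6-joint arm with a two-finger parallel gripper is mounted at the origin on the work surface. World frame = base frame: x ahead of the robot, y to its left, z up, the work surface at z = 0. Lengths are in mm, angles in rad, forces in N, time in s.
With the tool pointing down it reaches from about 400 to 925 mm from the base axis. Payload 12.5 kg.
Tool frame: the origin (TCP) lies midway between the tips of the shut fingers; the grasp point (between the pads) lies 19 mm behind it (env.pinch_z is the distance from the TCP to the grasp point, in mm); z points along the fingers, y is the line along which they close (so a half turn about z gives the same grasp; the last joint's range is limited). The gripper opens to 95 mm and grips with 3 to 60 N. Pads are 20 mm wide; open, the fingers measure 119 mm over their backs; the gripper's body (75 mm by 180 mm) begins 59 mm behind the grasp point.
Start: joints at [-1.215, 0.491, 1.559, -0, 1.092, -0.106], TCP at [278.5, -559.54, 214.661] pointing down, gripper open.
Joint ranges: [-3.1, 3.1], [-0.84, 2.19], [0.05, 2.79], [-1.13, 4.28], [0.06, 2.93], [-2.69, 2.69]. Speed limits (rad/s): [2.22, 2.22, 2.79, 3.14, 3.14, 3.14].

### API

Orientations are given as [roll, pitch, yaw] about the fixed x, y, z axes, in that order (R = Rz(yaw) Ry(pitch) Rx(roll)).
In Python, from cell import readout, eyes, job_done, env gives the robot as it stands.
- The arm moves only by the shell command python3 -m jog 'ROWS'. ROWS is a JSON object of lists of equal length, an entry for each row: "dp": the shift along the tool's x, y, z in mm, a list of three; "twist": the turn about the tool's z in degrees; "claw": the closure, from -1 (fully open) to 1 (shut). A call has 1 to 8 rows; each row is the pose to reach, as a shift and turn from the pose commanded when the call began, along the tool's axes at that moment; what a row does not reach only later rows make up. A row lasts 1/12 s, in which the tool goes at most 41.7 mm and 7.16 degrees, less where a joint would pass 70% of its speed; a pose out of reach is approached as far as the arm can. A call with a gripper value outside its range is refused whole. The fingers move at their own pace and stop on an object; the grip force is fixed at half the most. Time passes only in rows, so rows that repeat a pose let the fingers close. It gives the time, the measured TCP pose, the force and the opening at its end, in the units of the state.
- readout.state(): the state, without advancing time (a new reading comes with each control period).
- eyes.read_camera(name): name is "scene" or "top"; returns the picture (480x640x3 uint8, red, green, blue); there is no depth.
- eyes.camera_model(name): a dict with "intrinsics" (3x3 intrinsics, pixels), "k1" (the pictures are not rectified: a ray, as slopes to the right and down, at radius r is drawn at 1 + k1 r^2 times it, then the intrinsics apply), "R" (3x3) and "t" (3): a world point X has camera coordinates R X + t. Camera axes: x right, y down, z forward; pixel columns grow to the right and rows downward; lengths in mm; the calibration is good to about 2 mm. A picture is of the moment at which its call begins. camera_model takes no time and is no camera call.
- job_done(): hands the job in, once; it reports no verdict.
The state is a dict: "t": time; "joints": joint angles; "qvel": joint speeds; "tau": joint torques, N m; "eef_pos": TCP position; "tcp_rot": TCP orientation; "ft_force": force on the tool from outside, world axes, zero at the start; "moment": the same for the moment, N m; "opening": opening from 0.0 (shut) to 1.0 (fully open).
Only numpy, scipy, OpenCV 4.12 (cv2) and the standard library are available. Lean on these libraries where they do the work, as an engineer would, in place of code of your own. Each camera call takes 0.05 s, during which the arm holds its last target. There are 200 camera calls.

## Working session

There is one attempt and no reset: what is moved stays moved. The work goes in short steps, Python scripts to look and compute and a shell command to move; the robot and the scene stay as the last step left them, time stands still between calls to the robot, and variables do not carry over. Pictures are saved under pics/ and viewed, on a budget of 10 in all, crops included, one or two more only if the job needs it, and the job is handed in when it is done.

```bash
mkdir -p pics; ls
cat > h.py <<'E'
import numpy as np, cv2
from scipy.spatial.transform import Rotation as Ro
from cell import readout, eyes, env
def snap(cam,name,crop=None,k=1):
    im=eyes.read_camera(cam)[:,:,::-1].copy(); cv2.imwrite('pics/raw_'+name,im)
    if crop: x,y,w,h=crop; im=im[y:y+h,x:x+w]
    cv2.imwrite('pics/'+name,cv2.resize(im,None,fx=k,fy=k,interpolation=cv2.INTER_CUBIC))
def ray(cam,uv):
    m=eyes.camera_model(cam);K=np.array(m['intrinsics']);R=np.array(m['R']);t=np.array(m['t'])
    d=np.array([(uv[0]-K[0,2])/K[0,0],(uv[1]-K[1,2])/K[1,1]]);s=d.copy()
    for _ in range(30): s=d/(1+m['k1']*(s@s))
    return -R.T@t, R.T@np.r_[s,1]
def atz(cam,uv,z):
    o,d=ray(cam,uv); return o+d*(z-o[2])/d[2]
def proj(cam,X):
    m=eyes.camera_model(cam);K=np.array(m['intrinsics']);c=np.array(m['R'])@np.array(X,float)+np.array(m['t'])
    s=c[:2]/c[2];s=s*(1+m['k1']*(s@s));return K[:2,:2]@s+K[:2,2]
def totool(dx):
    R=Ro.from_euler('xyz',readout.state()['tcp_rot']).as_matrix();return R.T@np.array(dx,float)
E
python3 - <<'E'
from h import *
snap('top','a.png',None,1.25);snap('scene','b.png',None,1.25)
s=readout.state();print(s)
for c in('top','scene'):print(eyes.camera_model(c))
E
```

```text
pics
{'t': 0.1, 'joints': array([-1.21461469e+00,  4.91436310e-01,  1.55938305e+00, -1.92558904e-05,
        1.09170750e+00, -1.05607724e-01]), 'qvel': array([ 0.00034976, -0.00148535, -0.00176155,  0.0011915 ,  0.00188419,
       -0.00028921]), 'tau': array([ 1.80115498e-03, -6.13625193e+01, -2.58603948e+01,  6.93164463e-02,
        4.70411615e-02, -7.38833864e-05]), 'eef_pos': array([ 278.40542932, -559.32625277,  214.16118937]), 'tcp_rot': array([-3.14066185e+00, -8.14915504e-05,  4.61798204e-01]), 'ft_force': array([ 0.1290505 ,  0.19526485, -0.3804357 ]), 'moment': array([ 0.01255165, -0.03793975,  0.00176359]), 'opening': 0.9986226653217132}
{'intrinsics': array([[509.3454537 ,   0.        , 315.32174456],
       [  0.        , 509.3454537 , 246.23395811],
       [  0.        ,   0.        ,   1.        ]]), 'k1': 0.03974863038862901, 'R': array([[ 0.01519211, -0.99987519,  0.00433652],
       [-0.99299767, -0.01559548, -0.11710002],
       [ 0.11715303, -0.00252716, -0.99311066]]), 't': array([ 10.802635  , 553.61754049, 976.85377173])}
{'intrinsics': array([[622.60182643,   0.        , 323.86805384],
       [  0.        , 622.60182643, 246.22514788],
       [  0.        ,   0.        ,   1.        ]]), 'k1': -0.11345076600999249, 'R': array([[-0.14027379,  0.99010985,  0.0023964 ],
       [ 0.67644953,  0.0976028 , -0.72999296],
       [-0.72300712, -0.10077783, -0.68345046]]), 't': array([  47.54678172, -339.96597225, 1713.59553946])}
```

View pics/a.png

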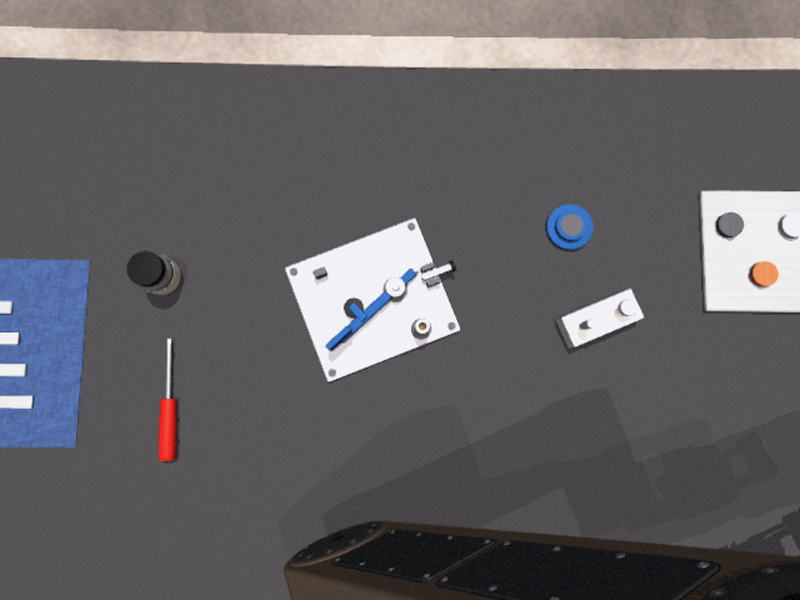

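View pics/b.png

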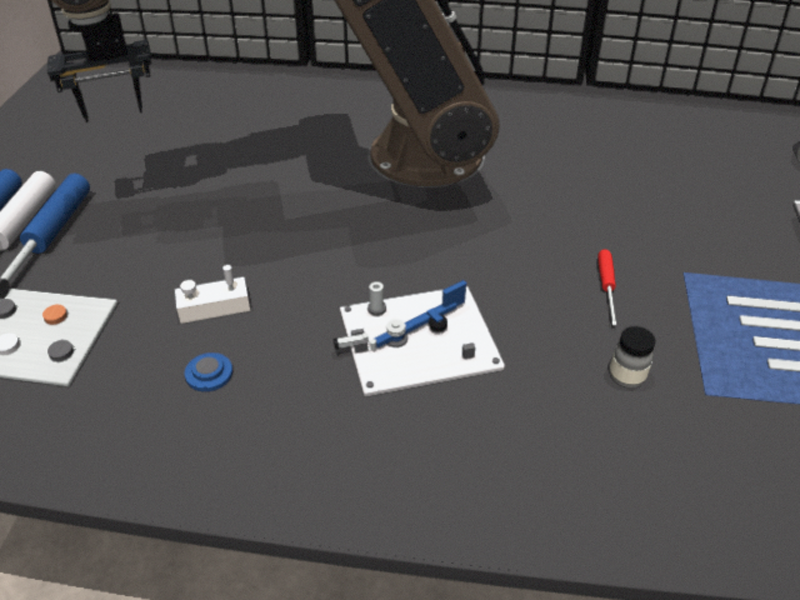

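The top view (scaled 1.25) shows the rack at about (600,318), the rod at (587,325), the fixture at about (372,300) with the tube at (421,327), and the pad at about (338,340). Next I'm enlarging these areas.

Run:
```python
from h import *
a=cv2.imread('pics/raw_a.png');b=cv2.imread('pics/raw_b.png')
def c(im,x,y,w,h,k): return cv2.resize(im[y:y+h,x:x+w],None,fx=k,fy=k,interpolation=cv2.INTER_CUBIC)
o=np.zeros((600,800,3),np.uint8)
o[:300,:400]=c(a,440,225,80,60,5); o[:300,400:]=c(b,130,200,80,60,5)
o[300:,:400]=c(a,300,235,80,60,5); o[300:,400:]=c(b,260,220,80,60,5)
cv2.imwrite('pics/c.png',o)
cv2.imwrite('pics/d.png',c(a,225,170,150,140,4))
```

```text
(no output)
```

View pics/c.png

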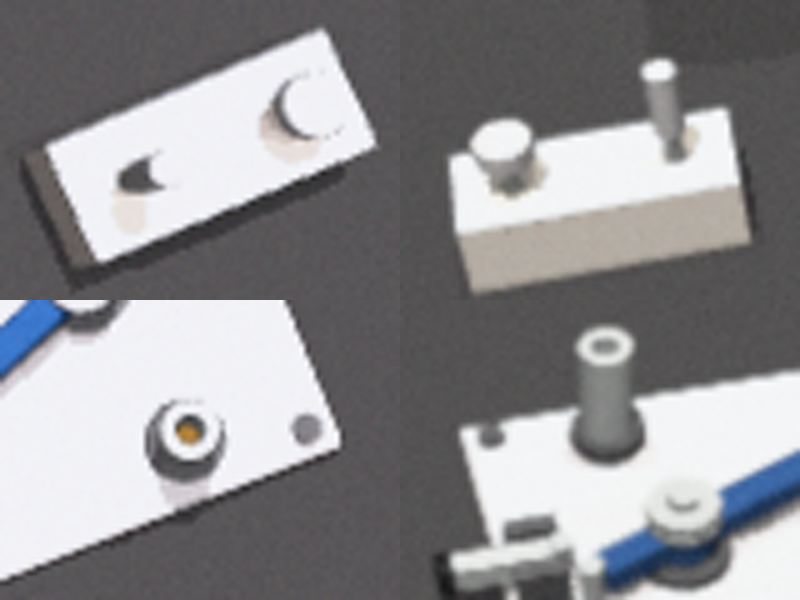

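View pics/d.png

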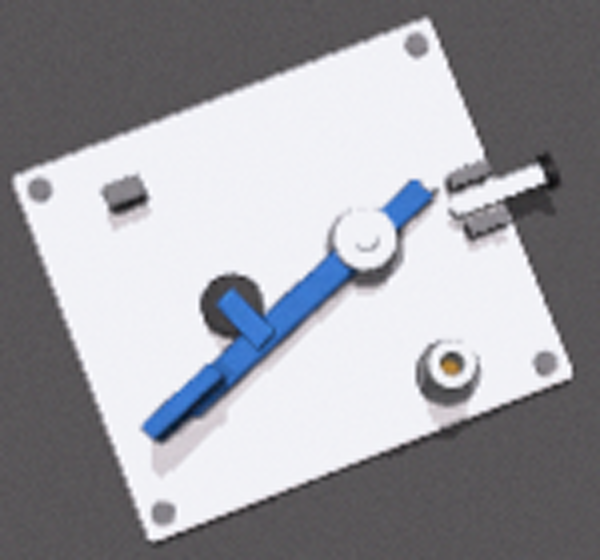

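The crops show the rod head's top at scene crop (658,70), the rack top's corners at (47,148), (325,28), (378,145) and (100,264), and the tube rim at top crop (188,432) and scene crop (605,347). The plate corners are at (428,17), (12,178), (152,542) and (574,374).

```bash
cat >> h.py <<'E'
def un(p,o,k): return [o[0]+(p[0]+.5)/k-.5,o[1]+(p[1]+.5)/k-.5]
def tri(u1,u2):
    A=[];b=[]
    for c,u in(('top',u1),('scene',u2)):
        o,d=ray(c,u);d/=np.linalg.norm(d);P=np.eye(3)-np.outer(d,d);A.append(P);b.append(P@o)
    return np.linalg.lstsq(np.vstack(A),np.hstack(b),rcond=None)[0]
def fitr(loc,W):
    loc=np.array(loc,float);W=np.array(W)[:,:2];a=loc-loc.mean(0);w=W-W.mean(0)
    th=np.arctan2((a[:,0]*w[:,1]-a[:,1]*w[:,0]).sum(),(a*w).sum());R=np.array([[np.cos(th),-np.sin(th)],[np.sin(th),np.cos(th)]])
    t=W.mean(0)-R@loc.mean(0);return th,R,t,(loc@R.T+t-W)
E
python3 - <<'E'
from h import *
np.set_printoptions(precision=1,suppress=True)
rc=[atz('top',un(p,(440,225),5),35) for p in[(47,148),(325,28),(378,145),(100,264)]]
th,R,t,r=fitr([(25,60),(25,-60),(-25,-60),(-25,60)],rc);print('rack',th,t,R@[0,35]+t,R@[0,-35]+t);print(r)
print('rodtop scene z83',atz('scene',un((258,70),(130,200),5),83))
print('rod base scene z35',atz('scene',un((274,157),(130,200),5),35))
ut,us=un((188,132),(300,235),5),un((205,47),(260,220),5)
print('tube',atz('top',ut,67),atz('scene',us,67),tri(ut,us))
fc=[atz('top',un(p,(225,170),4),12) for p in[(428,17),(12,178),(152,542),(574,374)]]
th,R,t,r=fitr([(100,-145),(100,85),(-100,85),(-100,-145)],fc);print('fix',th,t);print(r)
print('tube fix',R@[-75,-85]+t,'pivot',R@[0,-70]+t)
for q in(0,.375,.55,.65,.7):
    a=.375-q; d=np.array([-np.sin(a),np.cos(a)]);n=np.array([np.cos(a),np.sin(a)])
    pc=np.array([0,-70])+120*d; print(q,'pad mid',R@pc+t,'push dir',R@n)
print(atz('top',un((180,425),(225,170),4),66))
print('pinch',env.pinch_z)
E
```

```text
rack 0.4179907400641584 [ 543.3 -309. ] [ 529.1 -277. ] [ 557.5 -341. ]
[[ 0.3  0.2]
 [-0.4  0.5]
 [ 0.1 -0.5]
 [-0.  -0.2]]
rodtop scene z83 [ 530.5 -276.1   83. ]
rod base scene z35 [ 531.7 -276.1   35. ]
tube [521.6 -22.7  67. ] [525.3 -22.5  67. ] [521.9 -23.   63.9]
fix 0.3933950614125845 [559.5  83.1]
[[ 1.4 -0.6]
 [ 0.6  1.4]
 [-1.5  0.8]
 [-0.5 -1.6]]
tube fix [522.8 -24.2] pivot [586.3  18.4]
0 pad mid [502.9 104.7] push dir [0.7 0.7]
0.375 pad mid [540.3 129.3] push dir [0.9 0.4]
0.55 pad mid [560.3 135.6] push dir [1.  0.2]
0.65 pad mid [572.2 137.6] push dir [1.  0.1]
0.7 pad mid [578.1 138.2] push dir [1.  0.1]
[491.3 105.4  66. ]
pinch 18.8
```

```bash
python3 -m jog '{"dp":[[35,-14,0],[70,-28,10],[105,-42,20],[140,-56,30],[170,-68,40],[190,-76,45],[200,-80,50],[200,-80,50]],"twist":[0,0,0,0,0,0,0,0],"claw":[0.16,0.16,0.16,0.16,0.16,0.16,0.16,0.16]}'
python3 -m jog '{"dp":[[35,-14,0],[70,-28,0],[105,-42,0],[130,-52,0],[146,-58,0],[151,-61,0],[151,-61,0],[151,-61,0]],"twist":[0,0,0,0,0,0,0,0],"claw":[0.16,0.16,0.16,0.16,0.16,0.16,0.16,0.16]}'
python3 - <<'E'
from h import *
s=readout.state();print(s['eef_pos'],s['tcp_rot'],s['opening'],totool(np.r_[530,-276.5,47]-s['eef_pos']))
snap('scene','e.png',(110,110,133,100),6)
E
```

```text
t: 0.77
eef_pos: [422.8, -397.2, 163.7]
tcp_rot: [-3.14, 0.0, 0.464]
ft_force: [0.6, -0.1, -0.1]
opening: 0.495
t: 1.43
eef_pos: [529.2, -278.1, 164.7]
tcp_rot: [3.141, 0.0, 0.461]
ft_force: [-0.6, -0.5, -0.3]
opening: 0.419
[ 529.19477856 -278.11747396  164.66995761] [3.14141740e+00 2.74950249e-04 4.61199972e-01] 0.41892361110176196 [  1.47325769  -1.11075844 117.66936413]
```

View pics/e.png

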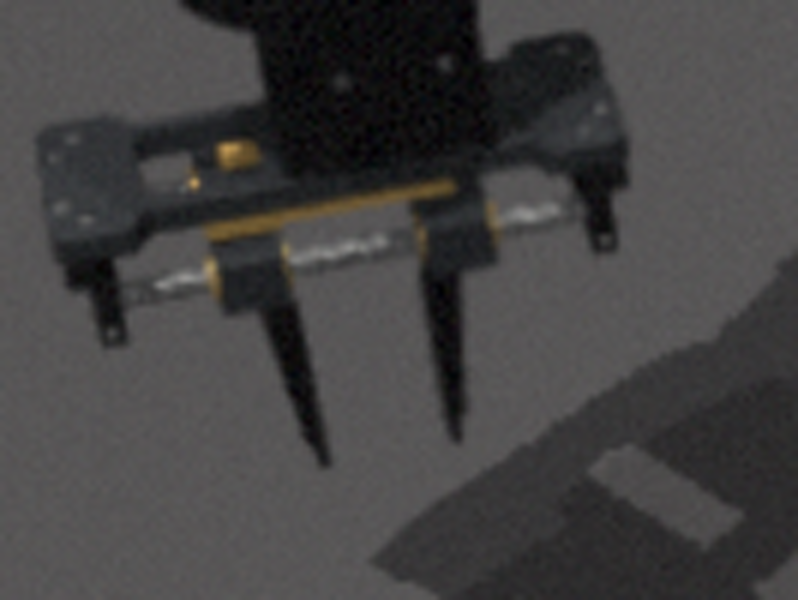

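The gripper is open and above the rod (fingertips at about (325,465) and (457,440) in the crop). I'll descend and grip.

```bash
python3 -m jog '{"dp":[[1.5,-1,25],[1.5,-1,50],[1.5,-1,70],[1.5,-1,88],[1.5,-1,103],[1.5,-1,113],[1.5,-1,118],[1.5,-1,118]],"twist":[0,0,0,0,0,0,0,0],"claw":[0.16,0.16,0.16,0.16,0.16,0.16,0.16,0.16]}'
python3 - <<'E'
from h import *
snap('scene','f.png',(130,160,100,75),6)
E
```

```text
t: 2.15
eef_pos: [530.1, -276.0, 45.9]
tcp_rot: [-3.141, 0.001, 0.461]
ft_force: [-0.1, -0.2, -0.2]
opening: 0.421
```

View pics/f.png

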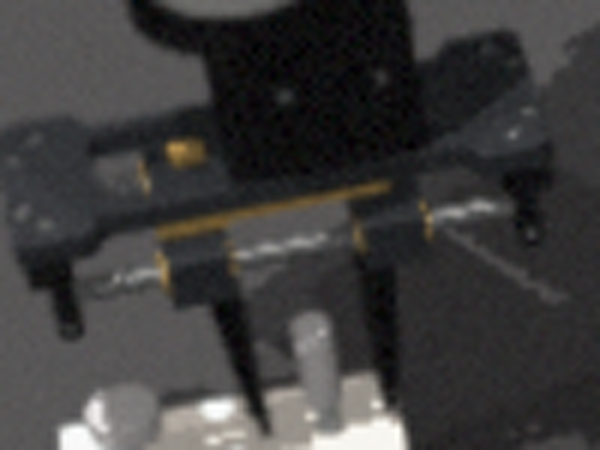

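The rod head (315,340) is between the fingers (265,425 and 388,405) and clear of the plug. I'll close and lift.

```bash
python3 -m jog '{"dp":[[0,0,0],[0,0,0],[0,0,0],[0,0,0],[0,0,0],[0,0,0],[0,0,0],[0,0,0]],"twist":[0,0,0,0,0,0,0,0],"claw":[1,1,1,1,1,1,1,1]}'
python3 -m jog '{"dp":[[0,0,-5],[0,0,-15],[0,0,-30],[0,0,-50],[0,0,-70],[0,0,-85],[0,0,-90],[0,0,-90]],"twist":[0,0,0,0,0,0,0,0],"claw":[1,1,1,1,1,1,1,1]}'
python3 - <<'E'
from h import *
s=readout.state();print(s['eef_pos'],s['opening']*95, totool(np.r_[522.5,-23.3,136]-s['eef_pos']))
E
```

```text
t: 2.87
eef_pos: [531.0, -275.4, 47.0]
tcp_rot: [3.141, -0.0, 0.462]
ft_force: [0.5, -0.2, 4.2]
opening: 0.142
t: 3.53
eef_pos: [531.2, -275.6, 138.3]
tcp_rot: [3.139, -0.001, 0.462]
ft_force: [0.0, -0.9, -0.7]
opening: 0.138
[ 531.18385652 -275.58980574  138.25355516] 13.08894509944359 [ 104.64170478 -229.73307958    1.86003344]
```

```bash
python3 -m jog '{"dp":[[10,-23,0],[22,-48,0],[34,-74,0],[46,-100,0],[55,-120,0],[58,-128,0],[60,-130,0],[60,-130,0]],"twist":[0,0,0,0,0,0,0,0],"claw":[1,1,1,1,1,1,1,1]}'
python3 -m jog '{"dp":[[8,-18,0],[18,-40,0],[28,-62,0],[36,-80,0],[42,-93,0],[44.5,-99.5,0],[44.5,-99.5,0],[44.5,-99.5,0]],"twist":[0,0,0,0,0,0,0,0],"claw":[1,1,1,1,1,1,1,1]}'
python3 - <<'E'
from h import *
s=readout.state();print(s['eef_pos'],s['tcp_rot'])
snap('top','g.png');snap('scene','g2.png')
p=proj('scene',[522.5,-23.3,90]);q=proj('top',[522.5,-23.3,67]);print(p,q)
a=cv2.imread('pics/raw_g.png');b=cv2.imread('pics/raw_g2.png')
def c(im,x,y,w,h,k): return cv2.resize(im[y:y+h,x:x+w],None,fx=k,fy=k,interpolation=cv2.INTER_CUBIC)
o=np.hstack([c(b,270,175,50,75,8),c(a,310,230,50,75,8)]);cv2.imwrite('pics/g.png',o)
E
```

```text
t: 4.2
eef_pos: [526.7, -132.2, 136.3]
tcp_rot: [-3.141, 0.0, 0.463]
ft_force: [-0.4, 0.2, -0.1]
opening: 0.14
t: 4.87
eef_pos: [522.4, -24.2, 136.5]
tcp_rot: [3.141, 0.0, 0.462]
ft_force: [0.2, -0.6, -1.2]
opening: 0.141
[522.3844924  -24.19141184 136.50412513] [3.14135198e+00 4.72515853e-05 4.61585520e-01]
[300.17555077 219.65911095] [337.5142617  260.54408157]
```

View pics/g.png

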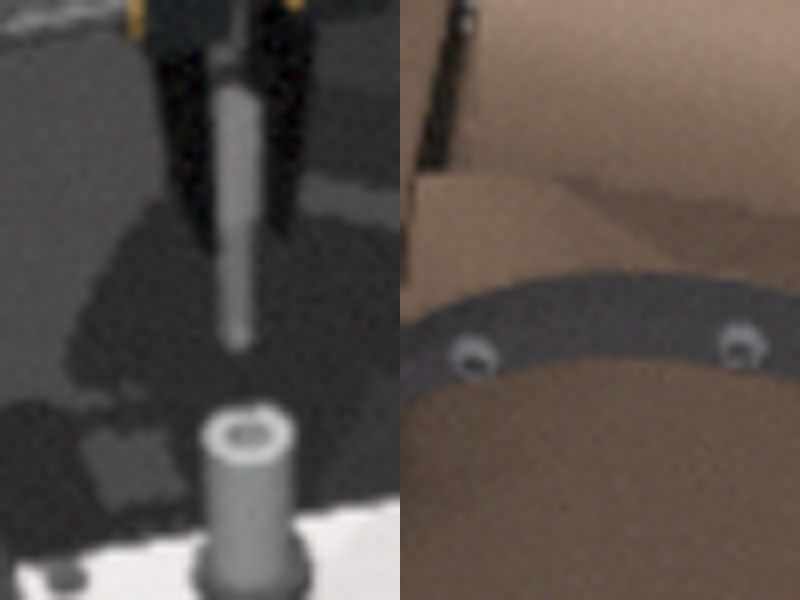

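The scene crop shows the rod held upright, with its foot at about (238,347) and the tube rim's centre at (248,434). The foot is a little to the left.

Run:
```python
from h import *
np.set_printoptions(precision=1,suppress=True)
o=(270,175)
print('rim',atz('scene',un((248,434),o,8),67))
f=un((238,347),o,8);print('foot',atz('scene',f,94),atz('scene',f,93))
print('shoulder',atz('scene',un((236,222),o,8),138),'headtop',atz('scene',un((237,90),o,8),172))
# predicted pixel (crop) of foot/rim for aligned
for X in([522.5,-24.2,94],[525.3,-22.5,94]):print((proj('scene',X)-o+.5)*8-.5)
s=readout.state();print(s['eef_pos'],s['ft_force'])
for d in([1,0,0],[0,1,0]):print(totool(d))
```

```text
rim [524.8 -22.6  67. ]
foot [522.  -25.1  94. ] [520.8 -25.3  93. ]
shoulder [525.4 -23.9 138. ] headtop [515.7 -24.5 172. ]
[241.1 348.6]
[245.8 356.3]
[522.3 -24.5 136.5] [-0.2  0.3 -0.8]
[0.9 0.4 0. ]
[ 0.4 -0.9 -0. ]
```

```bash
python3 -m jog '{"dp":[[3,-1.4,0],[3,-1.4,6],[3,-1.4,12],[3,-1.4,17],[3,-1.4,21],[3,-1.4,25],[3,-1.4,27],[3,-1.4,29]],"twist":[0,0,0,0,0,0,0,0],"claw":[1,1,1,1,1,1,1,1]}'
python3 -m jog '{"dp":[[0,0,1],[0,0,2],[0,0,3],[0,0,4],[0,0,5],[0,0,6],[0,0,6],[0,0,6]],"twist":[0,0,0,0,0,0,0,0],"claw":[1,1,1,1,1,1,1,1]}'
python3 - <<'E'
from h import *
s=readout.state();print(s['eef_pos'],s['ft_force'],s['moment'])
E
```

```text
t: 5.63
eef_pos: [524.1, -20.7, 107.3]
tcp_rot: [-3.142, 0.0, 0.462]
ft_force: [0.4, 0.2, -0.8]
opening: 0.142
t: 6.3
eef_pos: [524.2, -20.7, 101.6]
tcp_rot: [3.142, 0.0, 0.462]
ft_force: [-0.6, -0.3, -0.8]
opening: 0.141
[524.1667365  -20.74887783 101.60478559] [-0.55563818 -0.30294116 -0.80503988] [0.00464392 0.06898188 0.02644541]
```

The foot is inside the bore with no contact force. I'll continue down to the valve.

```bash
python3 -m jog '{"dp":[[0,0,3],[0,0,6],[0,0,9],[0,0,12],[0,0,15],[0,0,18],[0,0,20],[0,0,22]],"twist":[0,0,0,0,0,0,0,0],"claw":[1,1,1,1,1,1,1,1]}'
python3 -m jog '{"dp":[[0,0,2],[0,0,4],[0,0,6],[0,0,8],[0,0,9],[0,0,10],[0,0,10],[0,0,10]],"twist":[0,0,0,0,0,0,0,0],"claw":[1,1,1,1,1,1,1,1]}'
```

```text
t: 6.97
eef_pos: [524.1, -20.7, 79.3]
tcp_rot: [-3.142, 0.0, 0.462]
ft_force: [0.3, 0.3, -0.3]
opening: 0.138
t: 7.63
eef_pos: [524.2, -20.8, 69.6]
tcp_rot: [3.141, 0.0, 0.462]
ft_force: [0.6, -0.4, 1.9]
opening: 0.145
```

```bash
python3 -m jog '{"dp":[[0,0,1],[0,0,2],[0,0,3],[0,0,3.5],[0,0,4],[0,0,4],[0,0,4],[0,0,4]],"twist":[0,0,0,0,0,0,0,0],"claw":[1,1,1,1,1,1,1,1]}'
python3 -m jog '{"dp":[[0,0,0.5],[0,0,1],[0,0,1.5],[0,0,1.5],[0,0,1.5],[0,0,1.5]],"twist":[0,0,0,0,0,0],"claw":[1,1,1,1,1,1]}'
```

```text
t: 8.3
eef_pos: [524.3, -20.8, 67.1]
tcp_rot: [3.141, -0.001, 0.462]
ft_force: [-6.7, 1.6, 25.1]
opening: 0.14
t: 8.8
eef_pos: [524.4, -20.8, 67.0]
tcp_rot: [3.14, -0.002, 0.462]
ft_force: [-11.9, 2.0, 45.2]
opening: 0.142
```

There is a hard stop at about the expected height. I'll relieve the push, open, rise and look.

```bash
python3 -m jog '{"dp":[[0,0,-2],[0,0,-2.8],[0,0,-2.8],[0,0,-2.8],[0,0,-2.8],[0,0,-2.8],[0,0,-2.8],[0,0,-2.8]],"twist":[0,0,0,0,0,0,0,0],"claw":[1,1,0.16,0.16,0.16,0.16,0.16,0.16]}'
python3 -m jog '{"dp":[[0,0,-10],[0,0,-25],[0,0,-40],[0,0,-55],[0,0,-60],[0,0,-60],[0,0,-60],[0,0,-60]],"twist":[0,0,0,0,0,0,0,0],"claw":[0.16,0.16,0.16,1,1,1,1,1]}'
python3 - <<'E'
from h import *
snap('scene','i.png',(255,170,100,75),8)
E
```

```text
t: 9.47
eef_pos: [524.1, -20.8, 66.6]
tcp_rot: [-3.141, 0.0, 0.462]
ft_force: [0.7, -0.6, 0.3]
opening: 0.414
t: 10.13
eef_pos: [523.8, -20.7, 126.3]
tcp_rot: [-3.141, 0.001, 0.462]
ft_force: [-0.5, 0.5, -0.4]
opening: 0.128
```

View pics/i.png

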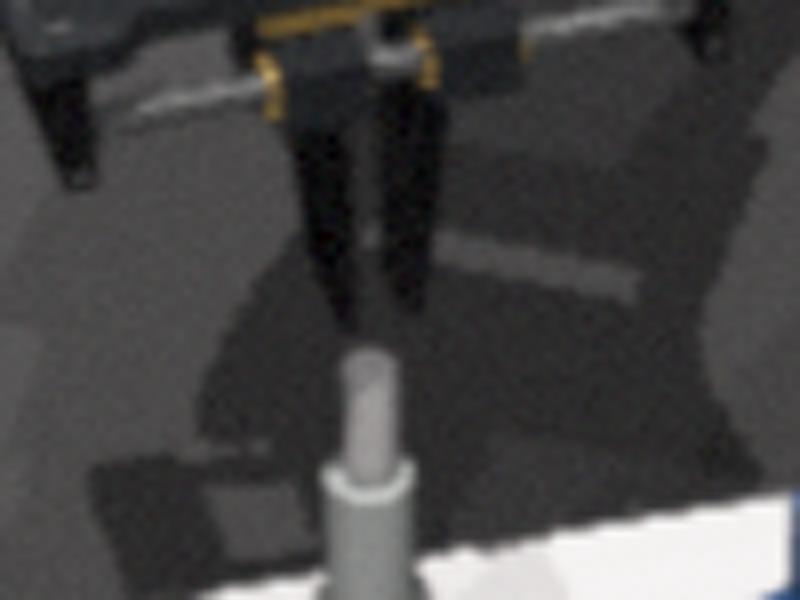

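The rod head (370,370 to 370,475) stands on the rim with no shaft showing. To confirm it is home, I'll press on its top with shut fingers.

```bash
python3 -m jog '{"dp":[[-1,0,0],[-1,0,6],[-1,0,12],[-1,0,18],[-1,0,21],[-1,0,23],[-1,0,24],[-1,0,24]],"twist":[0,0,0,0,0,0,0,0],"claw":[1,1,1,1,1,1,1,1]}'
python3 -m jog '{"dp":[[0,0,0.5],[0,0,1],[0,0,1.5],[0,0,1.5],[0,0,1.5]],"twist":[0,0,0,0,0],"claw":[1,1,1,1,1]}'
python3 -m jog '{"dp":[[0,0,0.5],[0,0,1],[0,0,1],[0,0,1]],"twist":[0,0,0,0],"claw":[1,1,1,1]}'
```

```text
t: 10.85
eef_pos: [523.3, -21.2, 102.8]
tcp_rot: [3.142, 0.0, 0.462]
ft_force: [0.4, 0.1, 0.3]
opening: 0.002
t: 11.27
eef_pos: [523.4, -21.2, 101.6]
tcp_rot: [3.141, -0.0, 0.462]
ft_force: [0.3, 0.4, 3.8]
opening: 0.007
t: 11.6
eef_pos: [523.5, -21.2, 101.2]
tcp_rot: [3.141, -0.001, 0.462]
ft_force: [-1.9, -0.2, 11.3]
opening: 0.006
```

It stops at z = 101.2 (expected 101) under 11 N, so the rod is home. Next I'll plan the push.

Run:
```python
from h import *
np.set_printoptions(precision=1,suppress=True)
P=np.array([586.0,18.8]);yaw=.3934
P0=readout.state()['eef_pos']
print(totool(np.r_[P+0,0]*0), )
def tcp(q,gap=0):
    a=yaw+.375-q;d=np.array([-np.sin(a),np.cos(a)]);n=np.array([np.cos(a),np.sin(a)])
    b=a-.4618;c=5+10*abs(np.cos(b))+12*abs(np.sin(b))+gap
    return P+120*d-c*n
S=np.r_[tcp(0,22),38.];print('start',S,totool(S-P0))
for q in(0,.1,.2,.3,.4,.5,.6,.66,.7):print(q,tcp(q),totool(np.r_[tcp(q),38]-S))
```

```text
[0. 0. 0.]
start [473.7  77.2  38. ] [  -0.8 -110.4   63.1]
0 [489.5  92.5] [21.  -6.6  0. ]
0.1 [498.1 102.3] [ 33.  -11.6   0. ]
0.2 [507.7 111.2] [ 45.6 -15.3   0. ]
0.3 [518.4 119.1] [ 58.6 -17.6   0. ]
0.4 [527.8 125. ] [ 69.7 -18.7   0. ]
0.5 [537.7 130. ] [ 80.8 -18.8   0.1]
0.6 [548.1 134.1] [ 91.9 -17.8   0.1]
0.66 [554.6 136.1] [ 98.6 -16.7   0.1]
0.7 [559.  137.2] [103.1 -15.8   0.1]
```

```bash
python3 -m jog '{"dp":[[0,0,-8],[0,0,-25],[0,0,-40],[0,0,-50],[0,0,-50]],"twist":[0,0,0,0,0],"claw":[1,1,1,1,1]}'
```

```text
t: 12.02
eef_pos: [524.0, -21.2, 152.2]
tcp_rot: [3.14, -0.002, 0.462]
ft_force: [0.1, 0.3, -0.6]
opening: 0.007
```

```bash
python3 -m jog '{"dp":[[0,-20,0],[0,-45,0],[-1,-70,0],[-1,-90,0],[-1,-105,0],[-1,-110,0],[-1,-110,0]],"twist":[0,0,0,0,0,0,0],"claw":[1,1,1,1,1,1,1]}'
python3 -m jog '{"dp":[[0,0,20],[0,0,45],[0,0,70],[0,0,90],[0,0,104],[0,0,111],[0,0,113],[0,0,113]],"twist":[0,0,0,0,0,0,0,0],"claw":[1,1,1,1,1,1,1,1]}'
python3 - <<'E'
from h import *
s=readout.state();print(totool(np.r_[473.7,77.2,38]-s['eef_pos']))
snap('scene','j.png',(255,170,160,120),5)
E
```

```text
t: 12.6
eef_pos: [472.8, 77.5, 150.0]
tcp_rot: [-3.141, 0.001, 0.463]
ft_force: [0.9, 0.5, -0.1]
opening: 0.004
t: 13.27
eef_pos: [473.6, 76.4, 37.2]
tcp_rot: [-3.141, 0.001, 0.461]
ft_force: [-0.6, 0.0, 0.1]
opening: 0.004
[ 0.46194279 -0.69434265 -0.82823812]
```

View pics/j.png

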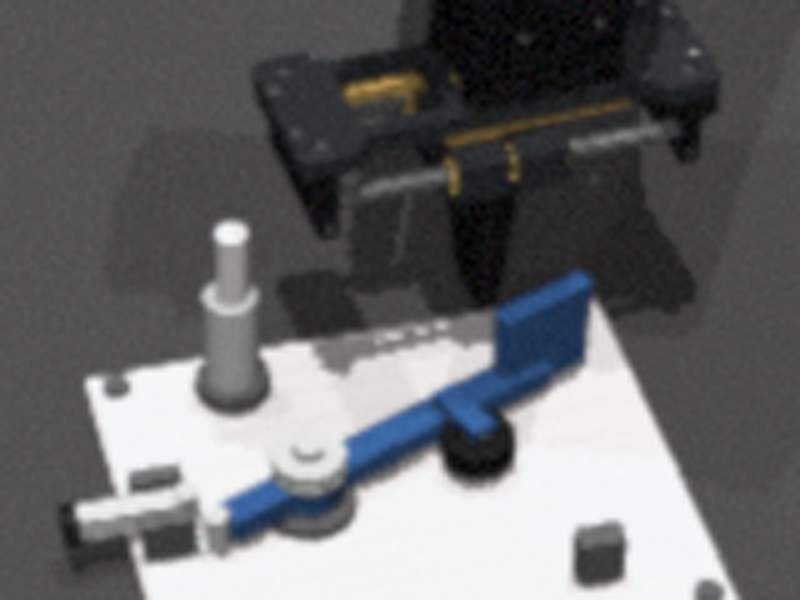

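The shut fingers (485,300) stand behind the pad face (497–590, 280–370), and the rod is home on the tube. Pushing along the arc now.

```bash
python3 -m jog '{"dp":[[6,-3,0],[13,-5,0],[20,-8,0],[27,-10,0],[33,-12,0],[39,-14,0],[46,-16,0],[46,-16,0]],"twist":[0,0,0,0,0,0,0,0],"claw":[1,1,1,1,1,1,1,1]}'
python3 -m jog '{"dp":[[4,-0.8,0],[9,-1.7,0],[13,-2.4,0],[18,-3,0],[24,-3.4,0],[29,-3.5,0],[35,-3.5,0],[35,-3.5,0]],"twist":[0,0,0,0,0,0,0,0],"claw":[1,1,1,1,1,1,1,1]}'
```

```text
t: 13.98
eef_pos: [508.0, 112.3, 37.5]
tcp_rot: [3.141, 0.001, 0.463]
ft_force: [-2.7, -6.0, 3.0]
opening: 0.002
t: 14.65
eef_pos: [536.7, 130.3, 37.0]
tcp_rot: [-3.141, 0.003, 0.462]
ft_force: [-5.4, -7.4, 0.5]
opening: 0.003
```

```bash
python3 -m jog '{"dp":[[3,0.2,0],[6,0.5,0],[9,0.9,0],[12,1.3,0],[15,1.7,0],[18,2.2,0],[18.5,2.2,0],[18.5,2.2,0]],"twist":[0,0,0,0,0,0,0,0],"claw":[1,1,1,1,1,1,1,1]}'
python3 - <<'E'
from h import *
s=readout.state();print(s['eef_pos'],s['ft_force'])
a=eyes.read_camera('top')[:,:,::-1];b=eyes.read_camera('scene')[:,:,::-1]
def c(im,x,y,w,h,k): return cv2.resize(im[y:y+h,x:x+w],None,fx=k,fy=k,interpolation=cv2.INTER_CUBIC)
cv2.imwrite('pics/k.png',np.hstack([c(b,255,170,160,140,5)]))
E
```

```text
t: 15.32
eef_pos: [552.8, 136.2, 36.8]
tcp_rot: [-3.141, 0.006, 0.462]
ft_force: [-9.4, -9.8, 2.4]
opening: 0.001
[552.80130556 136.1514234   36.80280849] [-9.38527432 -9.81399853  2.40242873]
```

View pics/k.png

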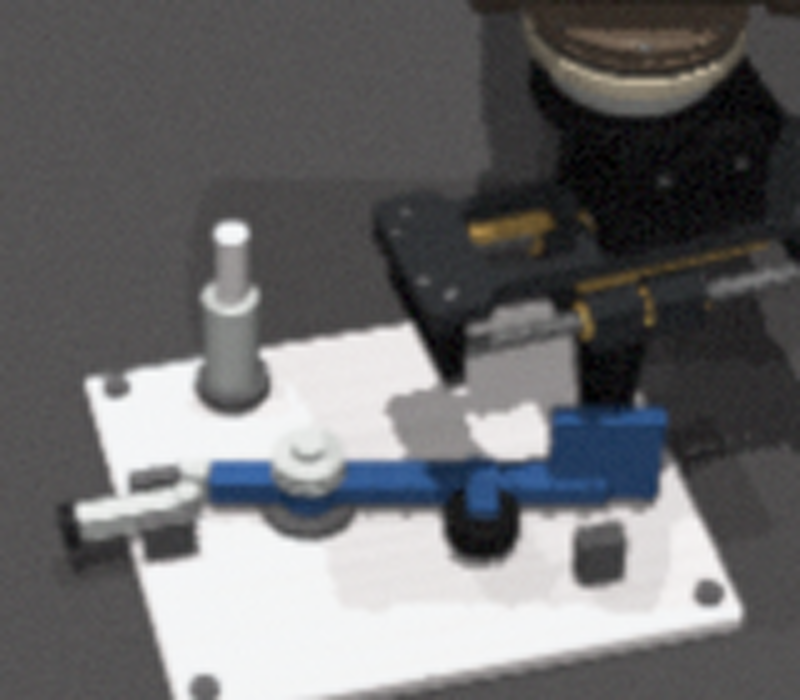

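The picture shows the arm swung well over. The pad's top edge runs (553–665, about 412) and the rod is still seated. I'll work out the angle from this.

Run:
```python
from h import *
P=np.array([586.0,18.8]);yaw=.3934
def ang(X): d=X[:2]-P; return np.arctan2(d[1],d[0])
A=lambda p,z:atz('scene',un(p,(255,170),5),z)
for nm,X in(('pad L',A((553,412),66)),('pad R',A((665,410),66)),('padmid',A((609,411),66))):
    print(nm,X,'q',.375+yaw+np.pi/2-ang(X), np.linalg.norm(X[:2]-P))
l,r=A((553,412),66),A((665,410),66);print('edge q',.375+yaw+np.pi/2-np.arctan2(*(r-l)[[1,0]]))
print('bar edge, height ~40:')
l,r=A((212,464),40),A((545,464),40);print(.375+yaw+np.pi/2-np.arctan2(*(r-l)[[1,0]]))
# same on the released picture
B=lambda p,z:atz('scene',un(p,(255,170),5),z)
l,r=B((498,318),66),B((580,272),66);print('released edge q',.375+yaw+np.pi/2-np.arctan2(*(r-l)[[1,0]]))
```

```text
pad L [574.03191727 116.44328812  66.        ] q 0.6464388879239578 98.37401444862527
pad R [566.48848431 160.71014299  66.        ] q 0.6317646454397683 143.24520210912607
padmid [570.26296795 138.55632732  66.        ] q 0.6377398856985872 120.78589367898907
edge q 0.5996131813937109
bar edge, height ~40:
0.6253186758605653
released edge q -0.057706786408549426
```

The angle is about 0.63. I'll add a small margin, let it settle, and check the rod and arm once more numerically.

```bash
python3 -m jog '{"dp":[[1,0.3,0],[2,0.6,0],[3,0.9,0],[3,0.9,0],[3,0.9,0],[3,0.9,0],[3,0.9,0],[3,0.9,0]],"twist":[0,0,0,0,0,0,0,0],"claw":[1,1,1,1,1,1,1,1]}'
python3 -m jog '{"dp":[[0,0,0],[0,0,0],[0,0,0],[0,0,0],[0,0,0],[0,0,0]],"twist":[0,0,0,0,0,0],"claw":[1,1,1,1,1,1]}'
python3 - <<'E'
from h import *
b=eyes.read_camera('scene')[:,:,::-1]
cv2.imwrite('pics/l.png',cv2.resize(b[170:310,255:415],None,fx=5,fy=5,interpolation=cv2.INTER_CUBIC))
E
```

```text
t: 16.08
eef_pos: [555.6, 136.6, 36.8]
tcp_rot: [-3.14, 0.006, 0.462]
ft_force: [-8.3, -8.9, 1.6]
opening: 0.008
t: 16.58
eef_pos: [555.6, 136.6, 36.8]
tcp_rot: [-3.14, 0.006, 0.462]
ft_force: [-8.8, -9.5, 1.7]
opening: 0.003
```

View pics/l.png

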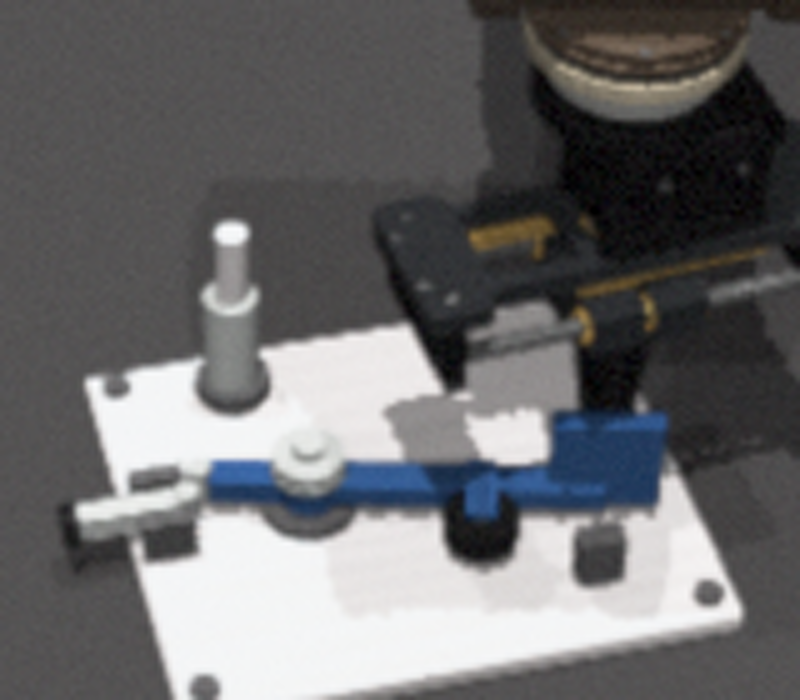

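The rod head (232,235 to 232,300) is still on the rim. The pad (553–667, about 415) is held at about 0.65 with a steady force and the pawl is back in its guide, so I'm handing in.

```bash
python3 -c "
from cell import job_done
print(job_done())"
```

```text
the job is handed in; nothing more can be done
None
```

The setting rod is fully home in the release tube, and the shut fingers are holding the tensioner arm compressed past the click. I handed the job in at about 16.6 s; no verdict was reported.

- **Rod:** I gripped it in the rack, lowered it into the tube and pushed it against the valve to a hard stop. After letting go I pressed on its head: the top stood at z = 101.2 mm (101 expected) under 11 N, more than the valve's 4 N. The last picture still shows the head on the rim.
- **Arm:** The camera gave an angle of about 0.63, and I then pushed 3 mm further, to an estimated 0.65; it has to be beyond 0.55. The individual camera estimates ranged from 0.60 to 0.65. The pad's top edge gave the lowest value, and that same method read −0.06 on the released arm. The pawl looked back at rest, but I judged that only by eye.
- **Holding force:** The wrist reading was steady at about 13 N over the last half second. A sizeable part of it runs sideways along the pad, probably friction from the fingers.
- **Seating force:** It reached about 45 N vertically at the wrist, with 12 N sideways, while I pushed the rod home. This went through the gripped rod, and I relieved it before opening the fingers.
- **Other things on the bench:** I did not touch the plug, perch, jar or screwdriver, but I did not check them again in a final picture.

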